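# Tighten the board clamp with the long arm of the hex key

## Robot

A 7-joint arm with a two-finger parallel gripper is mounted at the origin on the work surface; the furniture and walls round the work are solid. World frame = base frame: x ahead of the robot, y to its left, z up, the work surface at z = 0. Lengths are in m, angles in degrees, forces in N, time in s.
With the tool pointing down it reaches from about 0.425 to 0.875 m from the base axis. Payload 4.7 kg.
Tool frame: the origin (TCP) lies at the very end of the fingers, on their centre line; the grasp point (between the pads) lies 19 mm behind it; z points along the fingers, y is the direction in which the jaws open and shut (so a half turn about z gives the same grasp; the last joint's range is limited). The gripper opens to 87 mm and grips with 3 to 60 N. Pads are 19 mm wide; open, the fingers measure 117 mm over their backs; the gripper's body (75 mm by 190 mm) begins 51 mm behind the grasp point.
Start: joints at [68.933, 18.392, -4.016, 83.108, 1.295, 78.541, -3.26], TCP at [0.242, -0.603, 0.223] pointing down, gripper open.
Joint ranges: [-163.93, 163.93], [-17.29, 119.83], [-79.2, 71.16], [3.27, 140.29], [-89.18, 269.18], [5.43, 117.66], [-154.24, 154.24]. Speed limits (degrees/s): [147.25, 147.25, 180, 180, 180, 180, 180].

## Interface

Orientations are given as [roll, pitch, yaw] about the fixed x, y, z axes, in that order (R = Rz(yaw) Ry(pitch) Rx(roll)).
In Python, from cell import monitor, read_camera, camera_info, env, look_for gives the robot as it stands.
- The arm moves only by the tool servo_tool, never from a script. Its argument "commands" is one flat list of numbers, 6 for each row, row after row: the shift along the tool's x, y, z in mm, then the turn, a rotation vector about the tool's x, y, z in degrees. A call has 1 to 10 rows; each row shifts and turns the commanded pose from where the row before left it, along the tool's axes as they then stand; what a row does not reach is not made up. A row lasts 1/10 s, in which the tool goes at most 50 mm and 8.59 degrees, less where a joint would pass 70% of its speed; a pose out of reach is approached as far as the arm can. A call is refused whole if a number of a shift passes 50 or a number of a turn 8.59, either way. A call with a gripper value outside its range is refused whole. "jaw" is the finger opening in mm, from 0 to 87, set as the call begins (left out, the last holds). The fingers move at their own pace and stop on an object; "newtons" is the grip in N (left out, the last holds). Time passes only in rows, so rows that do not move let the fingers close. It gives the time, the measured TCP pose, the force and the opening at its end, in the units of the state.
- monitor.get_obs(): the state, without advancing time (a new reading comes with each control period).
- read_camera(name): name is "side" or "top"; returns (picture, depth): 420x560x3 uint8, red, green, blue; 420x560 float32, m along the optical axis (not along the pixel's ray), 0 where there is no reading.
- camera_info(name): a dict with "camera_matrix" (3x3 intrinsics, pixels), "R" (3x3) and "t" (3): a world point X has camera coordinates R X + t. Camera axes: x right, y down, z forward; pixel columns grow to the right and rows downward; lengths in m; the calibration is good to about 2 mm. A picture is of the moment at which its call begins. camera_info takes no time and is no camera call.
- env.sign_off(): hands the job in, once; it reports no verdict.
Trained networks look in the newest picture that a camera, given by its name, has taken for a name from the list of things; names that differ only in an ending like _2 or _b are one class to them, and where a whole thing is asked for, a point or a joint stands for the part that bears it (a point fixed in the world has none). Each returns a list of dicts, best first, with "conf" (0 to 1); they miss things now and then, are a little off and sometimes report something else, mostly with a low value. They report only what shows in the picture. A call takes as long as a camera call. They do not tell look-alikes from the thing itself.
- look_for(camera, label): "box" ([left, top, width, height] in pixels, round what is visible of it).
The state is a dict: "time_s": time; "qpos": joint angles; "joint_velocities": joint speeds; "effort": joint torques, N m; "tool_pos": TCP position; "tool_rot": TCP orientation; "force": force on the tool from outside, world axes, zero at the start; "wrist_torque": the same for the moment, N m; "grip_width": finger opening in m.
Only numpy, scipy, OpenCV 4.12 (cv2) and the standard library are available. Lean on these libraries where they do the work, as an engineer would, in place of code of your own. Each camera call takes 0.05 s, during which the arm holds its last target.

## Task

The stiff clamp bolt that holds the grey soldering board is still loose. Take the big light-grey hex key out of its wooden rest, flip it over so that its short arm points down, and put the short arm fully into the bolt's socket; then swing the long arm round as a lever, clockwise seen from above, until the red pointer on the bolt stands in the green sector of the dial. Leave the key standing in the socket, and do not disturb the small black hex key, the tweezers or the tin.

Things in the scene. Friction and masses are not known exactly. Their poses are not given: they have to be found in the camera images.
- key_grip (a point): Big light-grey steel L-shaped hex key: bar 14 mm across flats, long arm 165 mm, short arm 65 mm (from the elbow's centre), 0.2 kg. This point is on the long arm's axis 65 mm from the elbow, near the centre of mass: grip here across y (14 mm). x runs along the long arm away from the elbow; the short arm points along -z. It starts long arm down, x 50 degrees below level; in use z points up: a 50 degree flip about y.
- key_foot (a point): Centre of the end face of the big key's short arm: at (-65, 0, -65) mm from key_grip in the key's axes.
- key_rest: Wooden rest in which the big key leans: a base 60 mm wide, a post under the long arm 13 to 31 mm from the elbow and a toe block at its lower end, each with low cheeks beside the key; between them the arm is free on all sides. Lift the key straight up 60 mm to clear it. Origin on the bench below key_grip; x points to the toe. A gripper tilted 25 degrees over the toe side here ends tilted 25 degrees the other way.
- socket (a point): Floor of the clamp bolt's six-sided socket, on its axis, 38 mm above the bench; the foot ends within a few mm of it. Bore 26 mm deep, 1 mm play all round; above it a funnel, 36 mm wide at the mouth 36 mm above this point. Dark head 48 mm wide; yellow marks on its rim show the six corners. z up; x points at a corner: the key enters with its long arm at a multiple of 60 degrees (within 8) from this x. x turns with the bolt.
- clamp: The clamp, fixed to the bench: dark strap 42 x 116 mm over the edge of a grey soldering board (152 x 202 x 15 mm), and an aluminium dial 94 mm wide, 30 mm high, round the bolt. Origin on the bolt's axis at the bench.
- bolt (a joint): Turn of the bolt in rad, growing clockwise seen from above; starts at 0 to 0.15, stop at 1.4. The red pointer on its flange is in the green sector from 0.6 to 1.22. Stiff: 0.4 N m of friction at any angle; stays where left. The key has about 8 degrees of play in the socket either way.
- small_key: Bystander: small black hex key, 8 mm bar, 110 x 36 mm, lying flat. Origin near the middle of its long arm, on the bench.
- tweezers: Bystander: dark steel tweezers, 161 x 22 x 7 mm, lying flat. Origin under their middle.
- tin: Bystander: round grey tin, 76 mm diameter, 32 mm high. Origin at the centre of its underside.
Things that resemble listed ones, but are neither listed nor needed, are in the scene too. Of the things that look like the part that bears key_grip, the larger one is meant.

How it is judged:
By the outcome, as a careful person would: the job done as asked, in the order asked, and still so for the second after the job is handed in, with the robot touching nothing.
It also fails if it takes over 40 s, if anything falls off the work surface, if the arm or the gripper's body presses on something with over 40 N, if the wrist force passes 120 N, or if a joint passes its speed limit or range.

## Working session

There is one attempt and no reset: what is moved stays moved. The work goes in short steps, Python scripts to look and compute and a tool call to move; the robot and the scene stay as the last step left them, time stands still between calls to the robot, and variables do not carry over. Pictures are saved under pics/ and viewed, and the job is handed in when it is done.

Besides the shell and the picture viewer there is one more tool, called after "Emit:" as name(argument=value, ...) on one line, values as JSON. servo_tool: Moves the arm, as the interface text tells. Its arguments: {"type":"object","properties":{"commands":{"type":"array","items":{"type":"number"}},"jaw":{"type":"number"},"newtons":{"type":"number"}},"required":["commands"]}

```bash
ls; mkdir -p pics
python3 - <<'E'
from cell import monitor, read_camera, camera_info, env, look_for
import cv2, numpy as np
for c in ("side","top"):
    p,d=read_camera(c); cv2.imwrite(f"pics/{c}0.png",p[:,:,::-1]); np.save(f"pics/{c}0.npy",d)
    i=camera_info(c); print(c,i)
    for l in ("key_grip","key_rest","clamp","small_key","tin"):
        print(l,[(r['conf'],r['box']) for r in look_for(c,l)])
print(monitor.get_obs())
E
```

```text
pics
side {'camera_matrix': array([[520.73504912,   0.        , 289.56028075],
       [  0.        , 520.73504912, 203.98933452],
       [  0.        ,   0.        ,   1.        ]]), 'R': array([[-0.49663961, -0.86793394, -0.0063065 ],
       [-0.67213345,  0.38917774, -0.62990262],
       [ 0.54916821, -0.30859578, -0.77664852]]), 't': array([0.19389409, 0.48345728, 1.23841396])}
key_grip [(0.88, [324.3, 183.8, 47.5, 49.4]), (0.48, [373.8, 184.2, 36.7, 17.8])]
key_rest [(0.65, [317.3, 189.0, 48.4, 53.8])]
clamp [(0.92, [163.8, 244.7, 87.0, 76.9]), (0.28, [150.9, 216.2, 25.7, 27.1])]
small_key [(0.62, [280.3, 267.2, 25.9, 36.7])]
tin [(0.93, [153.3, 217.9, 23.8, 26.9]), (0.21, [321.0, 186.8, 43.7, 56.2])]
top {'camera_matrix': array([[409.6307691 ,   0.        , 280.56336139],
       [  0.        , 409.6307691 , 205.80195071],
       [  0.        ,   0.        ,   1.        ]]), 'R': array([[ 0.00544291, -0.99998042, -0.00308757],
       [-0.99814332, -0.00524555, -0.06068272],
       [ 0.06066534,  0.00341213, -0.99815233]]), 't': array([-0.11311794,  0.5614483 ,  1.24670827])}
key_
[... 492 characters left out ...]
4.2, 25.0])]
{'time_s': 0.6, 'qpos': array([68.93077326, 18.3891906 , -4.01668632, 83.1060984 ,  1.29321477,
       78.54325581, -3.26111248]), 'joint_velocities': array([ 0.10963502, -0.06068934,  0.03576948,  0.05108769,  0.03093428,
        0.06691584, -0.02227671]), 'effort': array([ 3.24339373e-05, -4.90793073e+01, -4.02849549e-01, -3.12609458e+01,
       -6.35856553e-02,  3.38846853e-02,  2.32690206e-05]), 'tool_pos': array([ 0.24219629, -0.60321167,  0.22263035]), 'tool_rot': array([1.79993508e+02, 8.94607450e-04, 2.18770800e+01]), 'force': array([-0.26241157, -0.39785101, -0.65575213]), 'wrist_torque': array([-0.02288731, -0.00469113, -0.02462569]), 'grip_width': 0.08722485041454531}
```

Run:
```python
import cv2, numpy as np
a=cv2.imread("pics/top0.png")[120:300,120:440]; cv2.imwrite("pics/tc.png",cv2.resize(a,(800,450),interpolation=cv2.INTER_CUBIC))
a=cv2.imread("pics/side0.png")[150:350,130:430]; cv2.imwrite("pics/sc.png",cv2.resize(a,(800,533),interpolation=cv2.INTER_CUBIC))
```

```text
(no output)
```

View pics/top0.png

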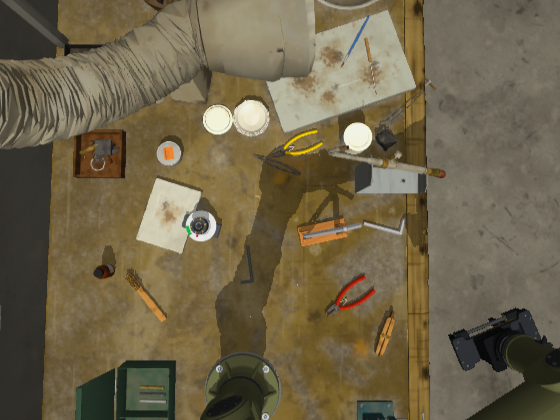

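View pics/tc.png

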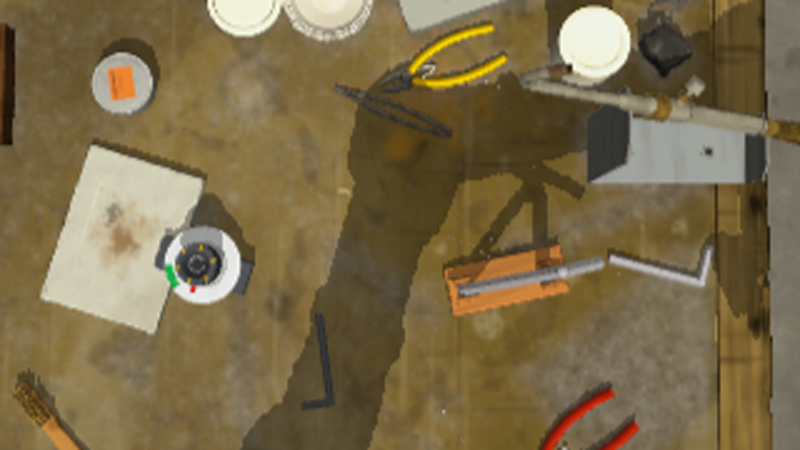

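View pics/sc.png

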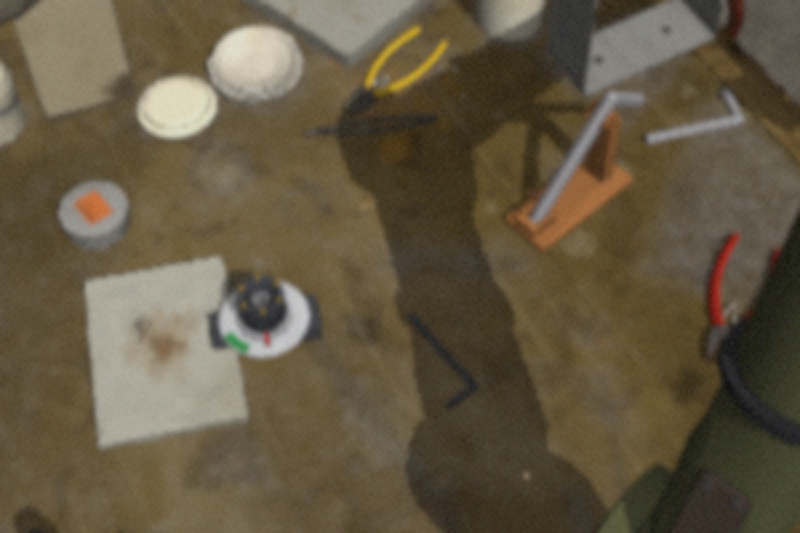

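The top view shows the big key leaning in the orange rest at about (304–361, 225), elbow to the right. The grey look-alike lies flat at (370–403, 225). The bolt is at about (200, 226), with the red pointer at (197, 235) and the green sector at (188, 231). The small black key is at (247, 265), the tweezers at (277, 162) and the tin at (168, 153).

```bash
cat > h.py <<'E'
import numpy as np, cv2
from cell import camera_info
def cloud(c,d):
    i=camera_info(c);K=i["camera_matrix"];R=i["R"];t=i["t"]
    v,u=np.mgrid[:420,:560]
    P=np.stack([(u-K[0,2])/K[0,0]*d,(v-K[1,2])/K[1,1]*d,d],-1)
    X=(P-t)@R; X[d==0]=np.nan
    return X
def proj(c,X):
    i=camera_info(c);p=(np.atleast_2d(X)@i["R"].T+i["t"])@i["camera_matrix"].T
    return p[:,:2]/p[:,2:]
def ray(c,uv):
    i=camera_info(c);K=i["camera_matrix"]
    d=np.linalg.inv(K)@np.array([uv[0],uv[1],1.]);d=i["R"].T@d
    return -i["R"].T@i["t"],d/np.linalg.norm(d)
def atz(c,uv,z):
    o,d=ray(c,uv);return o+d*(z-o[2])/d[2]
E
python3 - <<'E'
from h import *
np.set_printoptions(precision=4,suppress=True)
for c in ("top","side"):
    d=np.load(f"pics/{c}0.npy");im=cv2.imread(f"pics/{c}0.png").astype(int);X=cloud(c,d)
    sat=im.max(2)-im.min(2); 
    box=(slice(212,245),slice(290,366)) if c=="top" else (slice(180,245),slice(310,375))
    m=np.zeros(d.shape,bool);m[box]=1
    m&=(sat<40)&(im.max(2)>95)&(X[...,2]>0.012)
    P=X[m];print(c,m.sum())
    s=P[:, 2].argsort();P=P[s];print(P[::max(1,len(P)//40)])
    np.save(f"pics/k_{c}.npy",P)
    # bolt
    box=(slice(205,250),slice(180,220)) if c=="top" else (slice(245,300),slice(205,255))
    Q=X[box];
    for lo,hi in((.027,.035),(.036,.06),(.06,.09)):
        q=Q[(Q[...,2]>lo)&(Q[...,2]<hi)]
        if len(q): print(lo,hi,len(q),q.min(0),q.max(0),q.mean(0))
E
```

```text
top 266
[[ 0.5136 -0.3677  0.0132]
 [ 0.4757 -0.1822  0.0234]
 [ 0.4697 -0.185   0.0276]
 [ 0.4668 -0.1939  0.0321]
 [ 0.4759 -0.1905  0.0385]
 [ 0.4789 -0.1962  0.0422]
 [ 0.473  -0.1959  0.0475]
 [ 0.482  -0.2075  0.0527]
 [ 0.4791 -0.2102  0.0562]
 [ 0.4821 -0.2097  0.062 ]
 [ 0.4762 -0.2125  0.0643]
 [ 0.4734 -0.2208  0.0711]
 [ 0.4825 -0.2787  0.0773]
 [ 0.4764 -0.2287  0.0804]
 [ 0.4851 -0.2254  0.0843]
 [ 0.4881 -0.2363  0.0913]
 [ 0.4852 -0.2389  0.0949]
 [ 0.4852 -0.2413  0.0988]
 [ 0.4796 -0.2492  0.1052]
 [ 0.491  -0.2517  0.1079]
 [ 0.4825 -0.2514  0.1103]
 [ 0.4825 -0.2541  0.1117]
 [ 0.497  -0.3275  0.1146]
 [ 0.4999 -0.3301  0.1161]
 [ 0.4825 -0.2591  0.1173]
 [ 0.5083 -0.3211  0.1189]
 [ 0.4825 -0.2614  0.1215]
 [ 0.5025 -0.3228  0.1249]
 [ 0.5053 -0.3171  0.1256]
 [ 0.5025 -0.3196  0.1274]
 [ 0.494  -0.3137  0.1285]
 [ 0.4854 -0.2632  0.1295]
 [ 0.5024 -0.3134  0.1308]
 [ 0.4882 -0.274   0.1322]
 [ 0.494  -0.3072  0.1341]
 [ 0.4911 -0.3012  0.1363]
 [ 0.4967 -0.3064  0.1386]
 [ 0.4882 -0.2785  0.1394]
 [ 0.5022 -0.2975  0.1425]
 [ 0.4966 -0.3001  0.1432]
 [ 0.491  -0
[... 1125 characters left out ...]
0.3324  0.1121]
 [ 0.4947 -0.3209  0.1155]
 [ 0.4856 -0.2653  0.1173]
 [ 0.4977 -0.3223  0.1206]
 [ 0.4916 -0.2619  0.1221]
 [ 0.4841 -0.2704  0.1247]
 [ 0.488  -0.2658  0.1279]
 [ 0.4931 -0.3143  0.1297]
 [ 0.4995 -0.315   0.1318]
 [ 0.489  -0.2761  0.1341]
 [ 0.4999 -0.3078  0.1356]
 [ 0.4941 -0.307   0.1374]
 [ 0.4868 -0.2842  0.1404]
 [ 0.4895 -0.2998  0.1416]
 [ 0.4978 -0.281   0.1442]
 [ 0.4966 -0.2831  0.1485]
 [ 0.494  -0.2877  0.1528]]
0.027 0.035 413 [0.4549 0.0747 0.027 ] [0.5449 0.192  0.035 ] [0.4906 0.1353 0.0309]
0.036 0.06 138 [0.4514 0.1052 0.0361] [0.5399 0.1843 0.0596] [0.4866 0.1376 0.0459]
0.06 0.09 248 [0.4722 0.1061 0.0603] [0.5243 0.1572 0.081 ] [0.4982 0.1327 0.071 ]
```

Run:
```python
import cv2, numpy as np
for n,s in (("top",(200,255,172,228)),("side",(245,300,205,260))):
    a=cv2.imread(f"pics/{n}0.png")[s[0]:s[1],s[2]:s[3]]; cv2.imwrite(f"pics/b_{n}.png",cv2.resize(a,None,fx=10,fy=10,interpolation=cv2.INTER_CUBIC))
```

```text
(no output)
```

View pics/b_top.png

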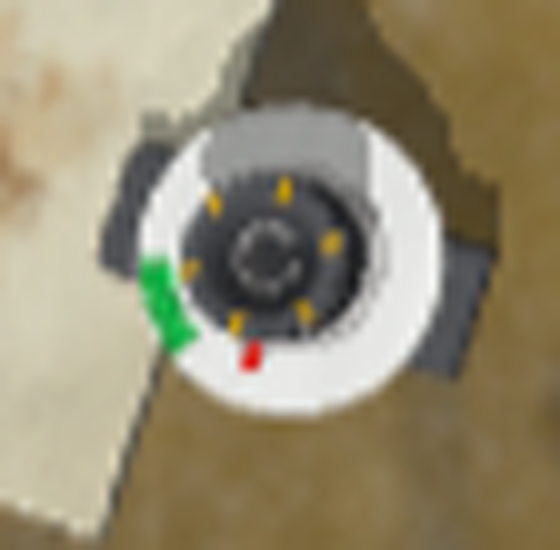

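View pics/b_side.png

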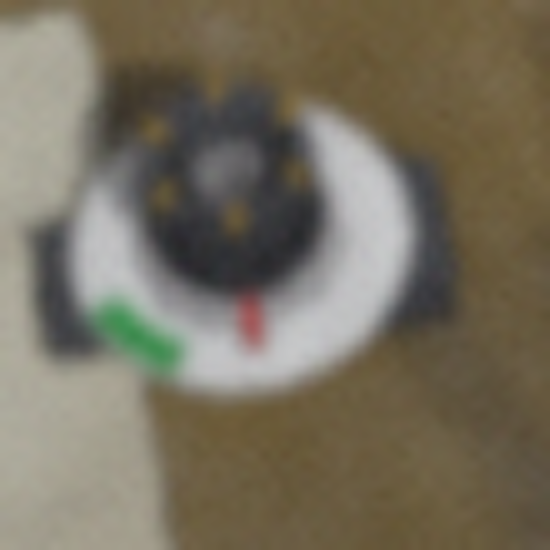

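```bash
cat > fit.py <<'E'
from h import *
from scipy.optimize import least_squares
def axes(psi,pit,roll=0):
    # key axes: x pitched down by pit at azimuth psi
    from scipy.spatial.transform import Rotation as R
    return R.from_euler('ZYX',[psi,pit,roll],degrees=True).as_matrix()
def seg(P,a,b):
    d=b-a;t=np.clip(((P-a)@d)/(d@d),0,1);return np.linalg.norm(P-a-t[:,None]*d,axis=1)
def model(q):
    A=axes(q[3],q[4],q[5] if len(q)>5 else 0);E=q[:3];return E,E+A[:,0]*.158,E-A[:,2]*.058,A
def res(q,P,r=.0072):
    E,a,b,_=model(q);return np.minimum(seg(P,E,a),seg(P,E,b))-r
def fit(P,q0):
    for k in range(4):
        s=least_squares(res,q0,args=(P,),loss='soft_l1',f_scale=.002,x_scale=[.01]*3+[5]*(len(q0)-3));q0=s.x
        P=P[np.abs(res(q0,P))<(.012,.008,.006,.005)[k]]
    return q0,np.std(res(q0,P)),len(P)
E
python3 - <<'E'
from fit import *
np.set_printoptions(precision=4,suppress=True)
Ps={c:np.load(f"pics/k_{c}.npy") for c in("top","side")}
for n,P in list(Ps.items())+[("both",np.vstack(list(Ps.values())))]:
    q,s,k=fit(P,[.495,-.288,.145,104,50]);E,a,b,A=model(q)
    print(n,q,s,k,"grip",E+.065*A[:,0],"foot",E-.065*A[:,2],"tip",E+.165*A[:,0])
# hex corners
z=0.074
pt=np.array([(285,190),(333,240),(305,312),(237,322),(190,268),(213,203)])/10-0.45+np.array([172,200])
W=np.array([atz("top",p,z)[:2] for p in pt])
ps=np.array([(235,215),(165,193),(298,172),(155,128),(218,90),(288,105)])/10-.45+np.array([205,245])
V=np.array([atz("side",p,z)[:2] for p in ps])
for w in(W,V):
    f=lambda q:np.concatenate([np.hypot(*(w-q[:2]).T)-q[2]])
    q=least_squares(f,[.5,.13,.02]).x
    an=np.degrees(np.arctan2(w[:,1]-q[1],w[:,0]-q[0]));m=np.degrees(np.angle(np.mean(np.exp(6j*np.radians(an)))))/6
    print(q,np.sort(an),m%60)
# dial outline circle at z=.03: ellipse in top
for c,p in (("top",(251,356)),("side",(252,325))):
    o=(172,200) if c=="top" else (205,245)
    print("pointer",atz(c,np.array(p)/10-.45+np.array(o),.034))
for p in((155,260),(180,350),(165,300)): print("green",atz("top",np.array(p)/10-.45+np.array((172,200)),.03))
d=np.load("pics/top0.npy");X=cloud("top",d)
for c in("top","side"):
    d=np.load(f"pics/{c}0.npy");X=cloud(c,d);z=X[...,2]
    print(c,"obstacles by 5cm cell x rows / y cols -0.55..0.4")
    for x in np.arange(.3,.85,.05):
        print("%.2f"%x,[int(1000*np.nanmax(np.where((abs(X[...,0]-x)<.025)&(abs(X[...,1]-y)<.025),z,0))) for y in np.arange(-.55,.41,.05)])
E
```

```text
top [  0.4941  -0.2878   0.1444 102.3277  49.7982] 0.001359078626130866 259 grip [ 0.4851 -0.2468  0.0948] foot [ 0.5047 -0.3363  0.1025] tip [ 0.4713 -0.1837  0.0184]
side [  0.4948  -0.288    0.1442 102.3751  50.106 ] 0.00198528357134418 316 grip [ 0.4859 -0.2473  0.0944] foot [ 0.5055 -0.3367  0.1025] tip [ 0.4722 -0.1846  0.0176]
both [  0.4944  -0.2878   0.1443 102.2806  49.9205] 0.0017396589473491595 573 grip [ 0.4855 -0.2469  0.0946] foot [ 0.505  -0.3364  0.1024] tip [ 0.4718 -0.184   0.018 ]
[0.5004 0.1329 0.021 ] [-141.4894  -77.273   -18.7781   43.3337  100.0536  160.6255] 41.07937227010409
[0.501  0.1313 0.0209] [-139.09    -76.2512  -18.3085   40.0881  100.6803  160.3205] 41.23577143358909
pointer [0.4705 0.1437 0.034 ]
pointer [0.4718 0.1421 0.034 ]
green [0.4995 0.1743 0.03  ]
green [0.4722 0.1662 0.03  ]
green [0.4873 0.1711 0.03  ]
top obstacles by 5cm cell x rows / y cols -0.55..0.4
0.30 [604, 7, 6, 18, 18, 19, 9, 6, 8, 8, 7, 7, 8, 6, 8, 7, 7, 23, 34, 8]
0.35 [9, 7, 7, 7, 17, 11, 7, 6, 8, 6, 8, 15, 8, 7, 9, 8, 11, 8, 33, 83]
0.40 [7, 6, 7, 7, 8, 7, 6, 7, 7, 7, 6, 17
[... 923 characters left out ...]
8, 8, 7, 13, 9, 8, 8, 19, 7, 9, 7, 7]
0.45 [9, 10, 8, 9, 7, 20, 93, 77, 32, 8, 7, 13, 7, 38, 77, 22, 22, 22, 20, 8]
0.50 [7, 17, 17, 16, 117, 154, 141, 79, 35, 9, 8, 8, 27, 79, 80, 38, 22, 21, 18, 8]
0.55 [8, 9, 8, 9, 7, 7, 7, 7, 8, 7, 8, 7, 6, 32, 36, 29, 23, 23, 12, 7]
0.60 [84, 13, 11, 12, 254, 7, 8, 8, 6, 10, 10, 9, 7, 7, 21, 25, 21, 20, 9, 823]
0.65 [96, 143, 181, 228, 256, 301, 410, 381, 16, 7, 8, 8, 9, 8, 8, 17, 21, 18, 800, 830]
0.70 [60, 101, 146, 225, 225, 96, 8, 9, 14, 19, 10, 9, 9, 8, 11, 40, 39, 542, 789, 814]
0.75 [7, 9, 8, 92, 100, 99, 14, 21, 23, 20, 8, 7, 10, 10, 8, 360, 447, 545, 593, 50]
0.80 [2, 6, 8, 36, 100, 98, 7, 32, 32, 31, 37, 33, 34, 23, 367, 404, 448, 496, 10, 42]
```

```bash
cat > plan.py <<'E'
import numpy as np
from scipy.spatial.transform import Rotation as R
from cell import monitor
def toolR(az,tilt):
    """key azimuth az; tool y at az-90; body leaning by tilt deg toward +h (toe)"""
    a=np.radians(az);t=np.radians(tilt);h=np.array([np.cos(a),np.sin(a),0])
    z=-np.sin(t)*h-np.array([0,0,np.cos(t)]);y=np.array([np.sin(a),-np.cos(a),0])
    return np.stack([np.cross(y,z),y,z],1)
def cur():
    o=monitor.get_obs();return np.array(o["tool_pos"]),R.from_euler('xyz',o["tool_rot"],degrees=True).as_matrix(),o
def rows(p1,R1,step=35,rot=7,start=None,dec=1):
    p0,R0=start if start else cur()[:2]
    rv=R.from_matrix(R0.T@R1).as_rotvec(degrees=True)
    n=max(1,int(np.ceil(max(np.linalg.norm(p1-p0)*1000/step,np.linalg.norm(rv)/rot))))
    out=[]
    for k in range(n):
        Rk=R0@R.from_rotvec(rv*k/n,degrees=True).as_matrix()
        out.append(np.round(np.r_[Rk.T@(p1-p0)*1000/n,rv/n],dec)+0.)
    print("n",n)
    for i in range(0,n,10): print([float(v) for v in np.concatenate(out[i:i+10])])
    return p1,R1
E
python3 - <<'E'
from plan import *
G=np.array([.4855,-.247,.0946]);T=toolR(102.3,25)
s=rows(G-.141*T[:,2],T,step=38,rot=7.5)
rows(G+.019*T[:,2],T,start=s)
E
```

```text
n 13
[28.3, -23.0, 0.0, -1.3, -1.6, -6.1, 30.6, -19.8, -1.3, -1.3, -1.6, -6.1, 32.5, -16.4, -2.6, -1.3, -1.6, -6.1, 33.9, -12.8, -3.9, -1.3, -1.6, -6.1, 35.0, -9.1, -5.1, -1.3, -1.6, -6.1, 35.6, -5.2, -6.3, -1.3, -1.6, -6.1, 35.7, -1.2, -7.3, -1.3, -1.6, -6.1, 35.4, 2.7, -8.3, -1.3, -1.6, -6.1, 34.7, 6.7, -9.2, -1.3, -1.6, -6.1, 33.5, 10.5, -9.9, -1.3, -1.6, -6.1]
[31.9, 14.2, -10.5, -1.3, -1.6, -6.1, 29.9, 17.8, -11.0, -1.3, -1.6, -6.1, 27.5, 21.1, -11.4, -1.3, -1.6, -6.1]
n 5
[0.0, 0.0, 32.0, 0.0, 0.0, 0.0, 0.0, 0.0, 32.0, 0.0, 0.0, 0.0, 0.0, 0.0, 32.0, 0.0, 0.0, 0.0, 0.0, 0.0, 32.0, 0.0, 0.0, 0.0, 0.0, 0.0, 32.0, 0.0, 0.0, 0.0]
```

Emit:
servo_tool(commands=[28.3, -23.0, 0.0, -1.3, -1.6, -6.1, 30.6, -19.8, -1.3, -1.3, -1.6, -6.1, 32.5, -16.4, -2.6, -1.3, -1.6, -6.1, 33.9, -12.8, -3.9, -1.3, -1.6, -6.1, 35.0, -9.1, -5.1, -1.3, -1.6, -6.1, 35.6, -5.2, -6.3, -1.3, -1.6, -6.1, 35.7, -1.2, -7.3, -1.3, -1.6, -6.1, 35.4, 2.7, -8.3, -1.3, -1.6, -6.1, 34.7, 6.7, -9.2, -1.3, -1.6, -6.1, 33.5, 10.5, -9.9, -1.3, -1.6, -6.1], jaw=87)

```text
time_s: 1.6
tool_pos: [0.42, -0.2827, 0.2233]
tool_rot: [177.0, 19.6, 83.3]
force: [0.6, -0.5, 0.1]
grip_width: 0.0867
```

Emit:
servo_tool(commands=[31.9, 14.2, -10.5, -1.3, -1.6, -6.1, 29.9, 17.8, -11.0, -1.3, -1.6, -6.1, 27.5, 21.1, -11.4, -1.3, -1.6, -6.1, 0, 0, 0, 0, 0, 0, 0, 0, 0, 0, 0, 0])

```text
time_s: 2.1
tool_pos: [0.4727, -0.1877, 0.2229]
tool_rot: [-179.4, 24.7, 102.7]
force: [-0.5, -1.0, 0.5]
grip_width: 0.087
```

Run:
```python
from plan import *
G=np.array([.4855,-.247,.0946]);T=toolR(102.3,25)
p,r,o=cur();print(o["qpos"],p)
s=rows(G-.141*T[:,2],T)
s=rows(G+.019*T[:,2],T)
```

```text
[ 39.00665291  -5.32000125 -35.30199711 112.3186119   22.61650397
  66.98543624   8.23907857] [ 0.47265754 -0.1877036   0.22294169]
n 1
[-0.8, -0.1, 1.0, -0.4, -0.3, 0.4]
n 5
[-0.3, 0.2, 32.2, -0.1, -0.1, 0.1, -0.3, 0.2, 32.2, -0.1, -0.1, 0.1, -0.3, 0.1, 32.2, -0.1, -0.1, 0.1, -0.2, 0.1, 32.2, -0.1, -0.1, 0.1, -0.2, 0.0, 32.2, -0.1, -0.1, 0.1]
```

Emit:
servo_tool(commands=[-0.3, 0.2, 32, -0.1, -0.1, 0.1, -0.3, 0.2, 32, -0.1, -0.1, 0.1, -0.3, 0.1, 25, -0.1, -0.1, 0.1, -0.2, 0.1, 20, -0.1, -0.1, 0.1, -0.2, 0, 20, -0.1, -0.1, 0.1, 0, 0, 0, 0, 0, 0])

```text
time_s: 2.7
tool_pos: [0.4809, -0.245, 0.1034]
tool_rot: [-179.9, 25.0, 101.9]
force: [-0.3, -0.3, 0.4]
grip_width: 0.0871
```

Run:
```python
from plan import *
from h import *
from cell import *
for c in ("top","side"):
    p,d=read_camera(c); cv2.imwrite(f"pics/{c}1.png",p[:,:,::-1])
a=cv2.imread("pics/top1.png")[170:290,230:390];b=cv2.imread("pics/side1.png")[120:270,250:450]
cv2.imwrite("pics/z1.png",np.hstack([cv2.resize(a,(400,300)),cv2.resize(b,(400,300))]))
G=np.array([.4855,-.247,.0946]);T=toolR(102.3,25)
s=rows(G+.019*T[:,2],T);o=cur()[2];print(o["qpos"],o["force"])
```

```text
n 1
[1.7, 1.2, 31.1, 0.0, 0.1, -0.3]
[ 4.06684082e+01  4.94664691e+00 -3.35097214e+01  1.18348658e+02
  3.34638646e+01  5.34798381e+01  1.12155494e-01] [-0.00316496 -0.15273614  0.9817203 ]
```

View pics/z1.png

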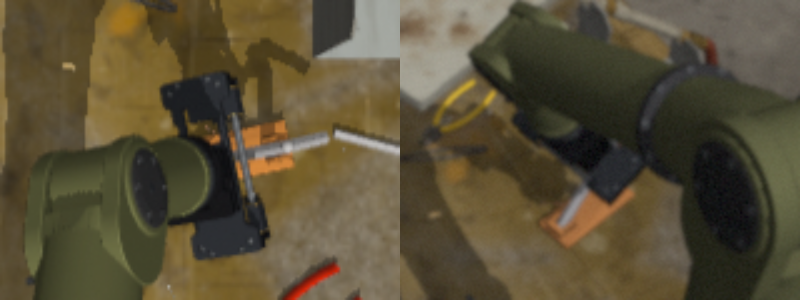

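The gripper straddles the key, one finger on each side of the rest, in line with the long arm. I'll go down the last 31 mm and close.

Emit:
servo_tool(commands=[0.6, 0.5, 11, 0, 0, -0.1, 0.6, 0.4, 10, 0, 0, -0.1, 0.5, 0.3, 10, 0, 0, -0.1, 0, 0, 0, 0, 0, 0])

```text
time_s: 3.2
tool_pos: [0.4867, -0.254, 0.0757]
tool_rot: [-179.9, 25.1, 102.4]
force: [-0.4, -0.3, -1.0]
grip_width: 0.0873
```

Emit:
servo_tool(commands=[0, 0, 0, 0, 0, 0, 0, 0, 0, 0, 0, 0, 0, 0, 0, 0, 0, 0, 0, 0, 0, 0, 0, 0, 0, 0, 0, 0, 0, 0, 0, 0, 0, 0, 0, 0, 0, 0, 0, 0, 0, 0], jaw=0, newtons=50)

```text
time_s: 3.9
tool_pos: [0.4879, -0.2538, 0.0775]
tool_rot: [180.0, 25.2, 102.4]
force: [0.5, -0.9, 0.4]
grip_width: 0.0384
```

Emit:
servo_tool(commands=[0, 0, 0, 0, 0, 0, 0, 0, 0, 0, 0, 0, 0, 0, 0, 0, 0, 0, 0, 0, 0, 0, 0, 0])

```text
time_s: 4.3
tool_pos: [0.4873, -0.2538, 0.0772]
tool_rot: [-180.0, 25.2, 102.4]
force: [-1.5, 0.3, 0.9]
grip_width: 0.0137
```

Run:
```python
from plan import *
p,r,o=cur()
s=rows(p+[0,0,.15],r,step=20)
```

```text
n 8
[-8.0, 0.0, -17.0, 0.0, 0.0, 0.0, -8.0, 0.0, -17.0, 0.0, 0.0, 0.0, -8.0, 0.0, -17.0, 0.0, 0.0, 0.0, -8.0, 0.0, -17.0, 0.0, 0.0, 0.0, -8.0, 0.0, -17.0, 0.0, 0.0, 0.0, -8.0, 0.0, -17.0, 0.0, 0.0, 0.0, -8.0, 0.0, -17.0, 0.0, 0.0, 0.0, -8.0, 0.0, -17.0, 0.0, 0.0, 0.0]
```

Emit:
servo_tool(commands=[-4, 0, -8.5, 0, 0, 0, -8, 0, -17, 0, 0, 0, -8, 0, -17, 0, 0, 0, -8, 0, -17, 0, 0, 0, -8, 0, -17, 0, 0, 0, -8, 0, -17, 0, 0, 0, -8, 0, -17, 0, 0, 0, -8, 0, -17, 0, 0, 0, -4, 0, -8.5, 0, 0, 0])

```text
time_s: 5.2
tool_pos: [0.4887, -0.2538, 0.23]
tool_rot: [179.8, 25.3, 102.4]
force: [0.3, 0.0, -1.4]
grip_width: 0.0134
```

Run:
```python
from plan import *
from h import *
from cell import *
np.set_printoptions(precision=4,suppress=True)
p,r,o=cur();print(p,o["tool_rot"],o["grip_width"],o["qpos"])
pic,d=read_camera("side"); cv2.imwrite("pics/side2.png",pic[:,:,::-1])
C=np.array([.5006,.132,0]);az=101.
T=toolR(az,-25);h=np.array([np.cos(np.radians(az)),np.sin(np.radians(az)),0])
g=C+.065*h+[0,0,.230]
rows(g+.019*T[:,2],T,step=30,rot=5)
```

```text
[ 0.4887 -0.2538  0.23  ] [179.8173  25.2556 102.3791] 0.013446332038000481 [ 43.0408  -2.422  -32.6737 109.4888  24.3507  64.269   13.5931]
n 16
[25.8, 6.0, -10.9, 0.0, 3.1, 0.1, 26.3, 6.0, -9.5, 0.0, 3.1, 0.1, 26.8, 5.9, -8.0, 0.0, 3.1, 0.1, 27.2, 5.9, -6.5, 0.0, 3.1, 0.1, 27.6, 5.8, -5.0, 0.0, 3.1, 0.1, 27.8, 5.8, -3.5, 0.0, 3.1, 0.1, 28.0, 5.7, -2.0, 0.0, 3.1, 0.1, 28.1, 5.7, -0.5, 0.0, 3.1, 0.1, 28.0, 5.6, 1.1, 0.0, 3.1, 0.1, 28.0, 5.6, 2.6, 0.0, 3.1, 0.1]
[27.8, 5.6, 4.1, 0.0, 3.1, 0.1, 27.5, 5.5, 5.7, 0.0, 3.1, 0.1, 27.2, 5.5, 7.2, 0.0, 3.1, 0.1, 26.7, 5.4, 8.6, 0.0, 3.1, 0.1, 26.2, 5.4, 10.1, 0.0, 3.1, 0.1, 25.7, 5.3, 11.5, 0.0, 3.1, 0.1]
```

View pics/side2.png

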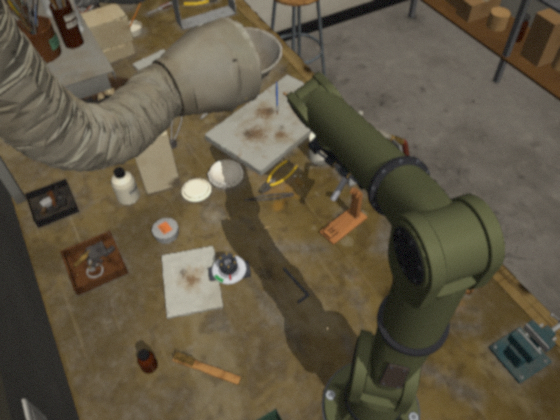

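Emit:
servo_tool(commands=[25.8, 6, -10.9, 0, 3.1, 0.1, 26.3, 6, -9.5, 0, 3.1, 0.1, 26.8, 5.9, -8, 0, 3.1, 0.1, 27.2, 5.9, -6.5, 0, 3.1, 0.1, 27.6, 5.8, -5, 0, 3.1, 0.1, 27.8, 5.8, -3.5, 0, 3.1, 0.1, 28, 5.7, -2, 0, 3.1, 0.1, 28.1, 5.7, -0.5, 0, 3.1, 0.1])

```text
time_s: 6.05
tool_pos: [0.4863, -0.0239, 0.2178]
tool_rot: [179.8, 0.2, 101.7]
force: [0.4, 1.0, -1.3]
grip_width: 0.0132
```

Run:
```python
from plan import *
from h import *
from cell import *
np.set_printoptions(precision=4,suppress=True)
p,r,o=cur();print(p,o["tool_rot"],o["grip_width"],o["qpos"])
pic,d=read_camera("side"); cv2.imwrite("pics/side3.png",pic[:,:,::-1])
pic,d=read_camera("top"); cv2.imwrite("pics/top3.png",pic[:,:,::-1])
C=np.array([.5006,.132,0]);az=101.
T=toolR(az,-25);h=np.array([np.cos(np.radians(az)),np.sin(np.radians(az)),0])
g=C+.065*h+[0,0,.230]
rows(g+.019*T[:,2],T,step=30,rot=5)
```

```text
[ 0.4863 -0.0239  0.2178] [179.8485   0.2357 101.6675] 0.013220918612708635 [ 37.6582  -0.2419 -37.6417 104.9634   0.0543  75.0321  11.6703]
n 8
[27.6, 5.8, 0.5, 0.0, 3.2, 0.1, 27.6, 5.8, 2.0, 0.0, 3.2, 0.1, 27.4, 5.7, 3.6, 0.0, 3.2, 0.1, 27.2, 5.7, 5.1, 0.0, 3.2, 0.1, 26.9, 5.6, 6.6, 0.0, 3.2, 0.1, 26.5, 5.6, 8.0, 0.0, 3.2, 0.1, 26.0, 5.5, 9.5, 0.0, 3.2, 0.1, 25.5, 5.5, 10.9, 0.0, 3.2, 0.1]
```

View pics/side3.png

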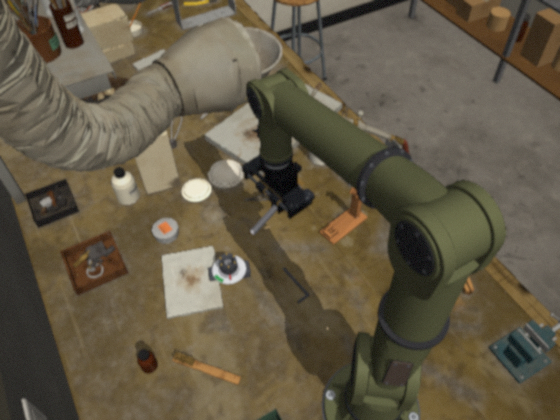

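View pics/top3.png

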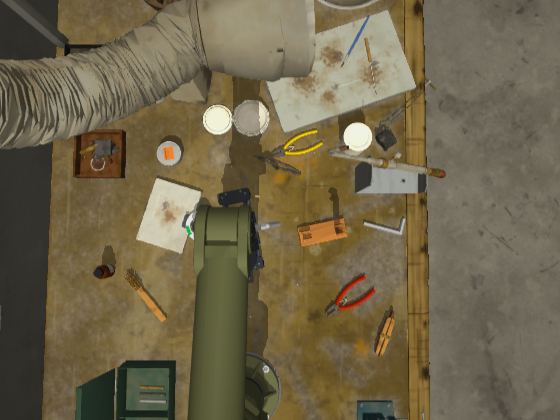

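The rest is empty and upright, the key is in the gripper, and the arm is well clear of the hose. Next is the second half of the move.

Emit:
servo_tool(commands=[27.6, 5.8, 0.5, 0, 3.2, 0.1, 27.6, 5.8, 2, 0, 3.2, 0.1, 27.4, 5.7, 3.6, 0, 3.2, 0.1, 27.2, 5.7, 5.1, 0, 3.2, 0.1, 26.9, 5.6, 6.6, 0, 3.2, 0.1, 26.5, 5.6, 8, 0, 3.2, 0.1, 26, 5.5, 9.5, 0, 3.2, 0.1, 25.5, 5.5, 10.9, 0, 3.2, 0.1, 0, 0, 0, 0, 0, 0, 0, 0, 0, 0, 0, 0])

```text
time_s: 7.15
tool_pos: [0.4875, 0.1996, 0.2127]
tool_rot: [-180.0, -25.1, 100.9]
force: [-0.0, -1.0, -1.1]
grip_width: 0.0134
```

```bash
python3 - <<'E'
from plan import *
from h import *
from cell import *
np.set_printoptions(precision=4,suppress=True)
p,r,o=cur();print(p,o["tool_rot"],o["grip_width"],o["qpos"])
pic,d=read_camera("side"); cv2.imwrite("pics/side4.png",pic[:,:,::-1]);np.save("pics/side4.npy",d)
pic,d=read_camera("top"); cv2.imwrite("pics/top4.png",pic[:,:,::-1]);np.save("pics/top4.npy",d)
# predicted key points: grasp point
g=p-.019*r[:,2]; t=np.radians(25); h=np.array([np.cos(np.radians(101)),np.sin(np.radians(101)),0])
for n,X in(("grip",g),("elbow",g-.065*h),("foot",g-.065*h-[0,0,.065]),("tip",g+.1*h)): print(n,X,proj("side",X),proj("top",X))
E
python3 - <<'E'
import cv2,numpy as np
a=cv2.imread("pics/side4.png")[140:290,120:320];b=cv2.imread("pics/top4.png")[140:290,120:320]
cv2.imwrite("pics/z4.png",np.vstack([cv2.resize(a,None,fx=2.0,fy=2.0),cv2.resize(b,None,fx=2.0,fy=2.0)]))
E
```

```text
[0.4875 0.1996 0.2127] [-179.9771  -25.1128  100.8816] 0.013440294016659598 [ 32.6662   7.1252 -43.2452 103.761  -21.2662  72.4908   7.2438]
grip [0.489  0.1917 0.2299] [[200.6119 238.7063]] [[162.1283 228.6458]]
elbow [0.5014 0.1279 0.2299] [[222.2113 224.6669]] [[187.1513 223.9267]]
foot [0.5014 0.1279 0.1649] [[224.8953 239.7288]] [[192.6704 224.3219]]
tip [0.4699 0.2899 0.2299] [[165.5625 261.4883]] [[123.5813 235.9153]]
```

View pics/z4.png

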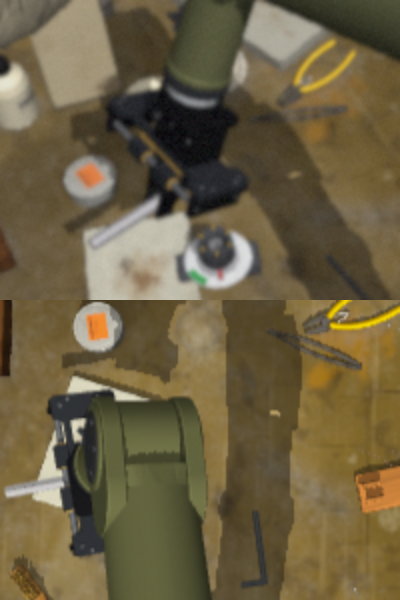

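```bash
cat > kf.py <<'E'
from plan import *
from fit import *
def long_arm(tag,p,r,out=False):
    g=p-.019*r[:,2]
    res_=[]
    from scipy.spatial.transform import Rotation as R
    # expected key x axis in tool: rotate tool about y
    for c in("top","side"):
        X=cloud(c,np.load(f"pics/{c}{tag}.npy"))
        kx=-(r@np.array([np.cos(np.radians(25)),0,0]))  # placeholder sign below
        best=None
        for s in(1,-1):
            for t in(25,-25):
                v=r@np.array([s*np.cos(np.radians(t)),0,np.sin(np.radians(t))])
                if abs(v[2])<.1: best=v if best is None or v@np.array([0,1,0])>best@np.array([0,1,0]) else best
        P=X.reshape(-1,3);P=P[~np.isnan(P).any(1)]
        u=(P-g)@best;dist=np.linalg.norm(P-g-u[:,None]*best,axis=1)
        Q=P[(u>.022)&(u<.115)&(dist<.02)]
        # fit line at radius 7.2
        def f(q):
            d=best+q[2]*r[:,1]+q[3]*np.cross(best,r[:,1]);d/=np.linalg.norm(d)
            o=g+q[0]*r[:,1]+q[1]*np.cross(best,r[:,1])
            w=Q-o;return np.linalg.norm(w-(w@d)[:,None]*d,axis=1)-.0072
        s=least_squares(f,[0,0,0,0],loss='soft_l1',f_scale=.002)
        q=s.x;d=best+q[2]*r[:,1]+q[3]*np.cross(best,r[:,1]);d/=np.linalg.norm(d)
        o=g+q[0]*r[:,1]+q[1]*np.cross(best,r[:,1]);uu=(Q-o)@d
        print(c,len(Q),"pt",o,"dir az %.1f pitch down %.1f"%(np.degrees(np.arctan2(d[1],d[0])),-np.degrees(np.arcsin(d[2]))),"end u",np.percentile(uu,[0,90,98,100]),"rms",np.std(f(q)))
E
python3 - <<'E'
from kf import *
np.set_printoptions(precision=4,suppress=True)
p,r,o=cur();print(p-.019*r[:,2]);long_arm(4,p,r)
E
```

```text
[0.4894 0.1914 0.2304]
top 166 pt [0.4906 0.1917 0.2288] dir az 101.0 pitch down -0.5 end u [0.0267 0.0934 0.1003 0.1022] rms 0.0014536351226003795
side 230 pt [0.4904 0.1916 0.2287] dir az 101.2 pitch down 0.1 end u [0.0225 0.0952 0.1008 0.1014] rms 0.0017993246747307152
```

Run:
```python
from plan import *
p,r,o=cur()
s=rows(p+[-.002,.003,-.080],toolR(101,-25),step=17)
s=rows(s[0]+[0,0,-.046],s[1],step=6,start=s)
```

```text
n 5
[-6.2, -0.3, 14.8, 0.0, 0.0, 0.0, -6.2, -0.3, 14.8, 0.0, 0.0, 0.0, -6.2, -0.3, 14.8, 0.0, 0.0, 0.0, -6.2, -0.3, 14.8, 0.0, 0.0, 0.0, -6.2, -0.3, 14.8, 0.0, 0.0, 0.0]
n 8
[-2.4, 0.0, 5.2, 0.0, 0.0, 0.0, -2.4, 0.0, 5.2, 0.0, 0.0, 0.0, -2.4, 0.0, 5.2, 0.0, 0.0, 0.0, -2.4, 0.0, 5.2, 0.0, 0.0, 0.0, -2.4, 0.0, 5.2, 0.0, 0.0, 0.0, -2.4, 0.0, 5.2, 0.0, 0.0, 0.0, -2.4, 0.0, 5.2, 0.0, 0.0, 0.0, -2.4, 0.0, 5.2, 0.0, 0.0, 0.0]
```

Emit:
servo_tool(commands=[-6.2, -0.3, 14.8, 0, 0, 0, -6.2, -0.3, 14.8, 0, 0, 0, -6.2, -0.3, 14.8, 0, 0, 0, -6.2, -0.3, 14.8, 0, 0, 0, -6.2, -0.3, 14.8, 0, 0, 0, 0, 0, 0, 0, 0, 0, 0, 0, 0, 0, 0, 0])

```text
time_s: 7.95
tool_pos: [0.4858, 0.2034, 0.1337]
tool_rot: [180.0, -25.2, 100.8]
force: [-0.6, -0.7, -0.9]
grip_width: 0.0134
```

Run:
```python
from kf import *
from cell import *
np.set_printoptions(precision=4,suppress=True)
p,r,o=cur();print(p,o["tool_rot"],o["force"],o["qpos"])
for c in("side","top"):
    pic,d=read_camera(c); cv2.imwrite(f"pics/{c}5.png",pic[:,:,::-1]);np.save(f"pics/{c}5.npy",d)
print(p-.019*r[:,2]);long_arm(5,p,r)
a=cv2.imread("pics/side5.png")[190:310,150:290]
cv2.imwrite("pics/z5.png",cv2.resize(a,None,fx=5,fy=5,interpolation=cv2.INTER_CUBIC))
```

```text
[0.4858 0.2034 0.1337] [179.9613 -25.2096 100.8476] [-0.5775 -0.7014 -0.9005] [ 31.1074  12.0608 -43.1839 109.0959 -19.1265  63.0803   8.2995]
[0.4873 0.1955 0.1509]
top 147 pt [0.4891 0.1958 0.1504] dir az 100.6 pitch down -0.5 end u [0.0254 0.0932 0.0995 0.1019] rms 0.0015929624253972073
side 205 pt [0.488  0.1956 0.1489] dir az 100.1 pitch down -0.6 end u [0.0223 0.0942 0.0998 0.1009] rms 0.0017998628668289907
```

View pics/z5.png

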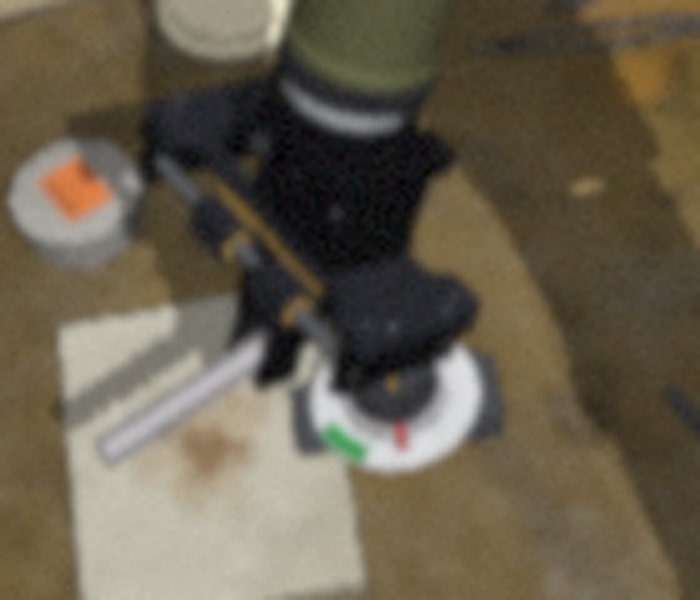

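The long arm is over the board and clears the tin, and the pointer (400, 435 in this crop) hasn't moved. The foot should be within about 1 mm of the bolt axis. Lowering slowly now.

Emit:
servo_tool(commands=[-2.4, 0, 5.2, 0, 0, 0, -2.4, 0, 5.2, 0, 0, 0, -2.4, 0, 5.2, 0, 0, 0, -2.4, 0, 5.2, 0, 0, 0, 0, 0, 0, 0, 0, 0])

```text
time_s: 8.55
tool_pos: [0.4853, 0.2034, 0.1093]
tool_rot: [-180.0, -25.2, 100.8]
force: [0.3, -0.9, -1.4]
grip_width: 0.0138
```

Emit:
servo_tool(commands=[-1.3, 0, 2.7, 0, 0, 0, -1.3, 0, 2.7, 0, 0, 0, 0, 0, 0, 0, 0, 0])

```text
time_s: 8.85
tool_pos: [0.4856, 0.2034, 0.104]
tool_rot: [180.0, -25.2, 100.9]
force: [-0.5, -3.2, -2.1]
grip_width: 0.0138
```

Emit:
servo_tool(commands=[-1.3, 0, 2.7, 0, 0, 0, -1.3, 0, 2.7, 0, 0, 0, 0, 0, 0, 0, 0, 0])

```text
time_s: 9.15
tool_pos: [0.4856, 0.2036, 0.098]
tool_rot: [180.0, -25.2, 100.9]
force: [0.8, -3.9, -1.3]
grip_width: 0.0138
```

Emit:
servo_tool(commands=[-1.3, 0, 2.7, 0, 0, 0, -1.3, 0, 2.7, 0, 0, 0, 0, 0, 0, 0, 0, 0])

```text
time_s: 9.45
tool_pos: [0.4856, 0.2037, 0.092]
tool_rot: [180.0, -25.2, 100.9]
force: [-0.1, -4.5, -0.6]
grip_width: 0.0134
```

Emit:
servo_tool(commands=[-1.3, 0, 2.2, 0, 0, 0, -1.3, 0, 2.2, 0, 0, 0, 0, 0, 0, 0, 0, 0])

```text
time_s: 9.75
tool_pos: [0.4857, 0.2042, 0.0876]
tool_rot: [179.9, -25.3, 100.9]
force: [-0.4, -3.3, 3.3]
grip_width: 0.0137
```

Emit:
servo_tool(commands=[-0.6, 0, 1.3, 0, 0, 0, 0, 0, 0, 0, 0, 0])

```text
time_s: 9.95
tool_pos: [0.4857, 0.2047, 0.0866]
tool_rot: [179.9, -25.3, 100.9]
force: [0.6, -1.1, 4.7]
grip_width: 0.0138
```

Run:
```python
from kf import *
from cell import *
np.set_printoptions(precision=4,suppress=True)
p,r,o=cur();print(p,o["tool_rot"],o["force"],o["qpos"])
for c in("side","top"):
    pic,d=read_camera(c); cv2.imwrite(f"pics/{c}6.png",pic[:,:,::-1]);np.save(f"pics/{c}6.npy",d)
print(p-.019*r[:,2]);long_arm(6,p,r)
a=cv2.imread("pics/side6.png")[190:310,150:290]
cv2.imwrite("pics/z6.png",cv2.resize(a,None,fx=5,fy=5,interpolation=cv2.INTER_CUBIC))
# swing plan: rotate about vertical bolt axis by -d
C=np.array([.5006,.132])
def swing(n,step):
    pp,rr=p.copy(),r.copy();out=[]
    for k in range(n):
        a=np.radians(-step);Z=R.from_rotvec([0,0,a]).as_matrix()
        c3=np.r_[C,0];p2=c3+Z@(pp-c3);r2=Z@rr
        out+=list(np.round(np.r_[rr.T@(p2-pp)*1000,R.from_matrix(rr.T@r2).as_rotvec(degrees=True)],2));pp,rr=p2,r2
    print([float(v) for v in out[:6]],[float(v) for v in out[-6:]])
swing(10,3)
```

```text
[0.4857 0.2047 0.0866] [179.9287 -25.3104 100.9431] [ 0.6154 -1.0943  4.6654] [ 29.8646  15.9896 -42.6401 111.4528 -17.3386  57.4771   8.7913]
[0.4872 0.1968 0.1038]
top 137 pt [0.4887 0.197  0.103 ] dir az 100.6 pitch down 1.7 end u [0.0243 0.094  0.1003 0.102 ] rms 0.0016219362102888202
side 199 pt [0.4875 0.1968 0.1034] dir az 100.1 pitch down 2.1 end u [0.0219 0.094  0.1    0.1015] rms 0.0021214628004472954
[-0.05, 3.89, -0.02, -1.28, -0.0, 2.71] [-0.05, 3.89, -0.02, -1.28, -0.0, 2.71]
```

View pics/z6.png

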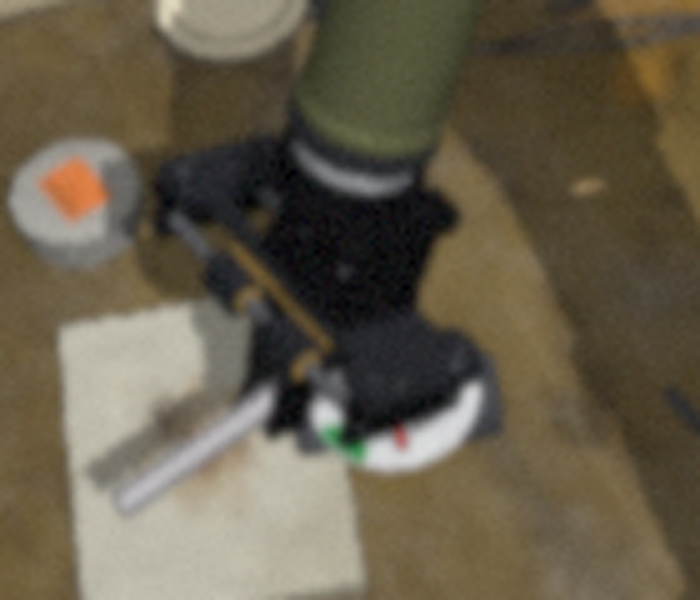

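Run:
```python
from plan import *
p,r,o=cur()
foot=np.array([.5006,.132,.039]);k=r[:,1]
Z=R.from_rotvec(k*np.radians(1.8)).as_matrix()
rows(foot+Z@(p-foot)+[0,0,-.0025],Z@r,step=2,rot=1)
```

```text
n 2
[-0.7, 0.0, -0.2, 0.0, 0.9, 0.0, -0.7, 0.0, -0.3, 0.0, 0.9, 0.0]
```

Emit:
servo_tool(commands=[-0.7, 0, -0.2, 0, 0.9, 0, -0.7, 0, -0.3, 0, 0.9, 0, 0, 0, 0, 0, 0, 0])

```text
time_s: 10.35
tool_pos: [0.486, 0.2044, 0.0871]
tool_rot: [179.9, -27.3, 100.9]
force: [-1.1, 2.5, 7.6]
grip_width: 0.0139
```

Emit:
servo_tool(commands=[-0.4, 0, 0.9, 0, 0, 0, 0, 0, 0, 0, 0, 0])

```text
time_s: 10.55
tool_pos: [0.4858, 0.205, 0.0862]
tool_rot: [179.9, -27.3, 101.0]
force: [-0.9, 2.2, 8.3]
grip_width: 0.0133
```

Run:
```python
from kf import *
from cell import *
np.set_printoptions(precision=4,suppress=True)
p,r,o=cur();print(p,o["tool_rot"],o["force"],o["qpos"])
for c in("side","top"):
    pic,d=read_camera(c); cv2.imwrite(f"pics/{c}7.png",pic[:,:,::-1]);np.save(f"pics/{c}7.npy",d)
print(p-.019*r[:,2]);long_arm(7,p,r)
```

```text
[0.4858 0.205  0.0862] [179.9134 -27.2613 100.9945] [-0.8755  2.2027  8.3276] [ 31.1041  16.7606 -42.8204 111.5298 -18.9946  57.6365  10.9414]
[0.4874 0.1964 0.1031]
top 139 pt [0.4887 0.1967 0.1023] dir az 100.8 pitch down 1.7 end u [0.0219 0.094  0.1016 0.1035] rms 0.0017124211847926968
side 198 pt [0.4892 0.1968 0.1027] dir az 101.3 pitch down 2.6 end u [0.0217 0.0942 0.1005 0.1014] rms 0.00182783346696987
```

```bash
cat > swing.py <<'E'
from plan import *
import sys
p,r,o=cur();C=np.array([.5006,.132,0]);st=float(sys.argv[1])
Z=R.from_rotvec([0,0,-np.radians(st)]).as_matrix()
p2=C+Z@(p-C);print(np.round(np.r_[r.T@(p2-p)*1000,R.from_matrix(r.T@Z@r).as_rotvec(degrees=True)],2))
g=p-.019*r[:,2]-C
print("az tool",o["tool_rot"][2],"az grip",np.degrees(np.arctan2(g[1],g[0])),"rad",np.hypot(g[0],g[1]),o["force"],o["wrist_torque"],p[2])
E
python3 swing.py 3
```

```text
[-0.06  3.89 -0.03 -1.37 -0.    2.67]
az tool 100.99988715600597 az grip 101.5578888587905 rad 0.06570412585379103 [-0.35622996  2.24889504  7.55768619] [0.36341558 0.09828536 0.04861987] 0.08621697059193019
```

Emit:
servo_tool(commands=[-0.1, 3.9, 0, -1.4, 0, 2.7, -0.1, 3.9, 0, -1.4, 0, 2.7, 0, 3.9, 0, -1.4, 0, 2.7, -0.1, 3.9, 0, -1.4, 0, 2.7, 0, 3.9, 0, -1.4, 0, 2.7, 0, 0, 0, 0, 0, 0])

```text
time_s: 11.25
tool_pos: [0.5051, 0.206, 0.0861]
tool_rot: [179.8, -27.2, 85.8]
force: [-1.4, 2.1, 8.2]
grip_width: 0.0137
```

```bash
python3 swing.py 3; python3 -c "
from cell import *;import cv2
for c in('side','top'):
  p,d=read_camera(c);cv2.imwrite(f'pics/{c}8.png',p[:,:,::-1])
a=cv2.imread('pics/side8.png')[190:310,150:290]
cv2.imwrite('pics/z8.png',cv2.resize(a,None,fx=5,fy=5,interpolation=cv2.INTER_CUBIC))"
```

```text
[-0.05  3.88 -0.01 -1.37 -0.01  2.67]
az tool 85.82928669557353 az grip 86.69033601277378 rad 0.06548162913254907 [-1.40992994  2.12312223  8.22285801] [0.25544851 0.32252946 0.38516202] 0.08608448873737072
```

View pics/z8.png

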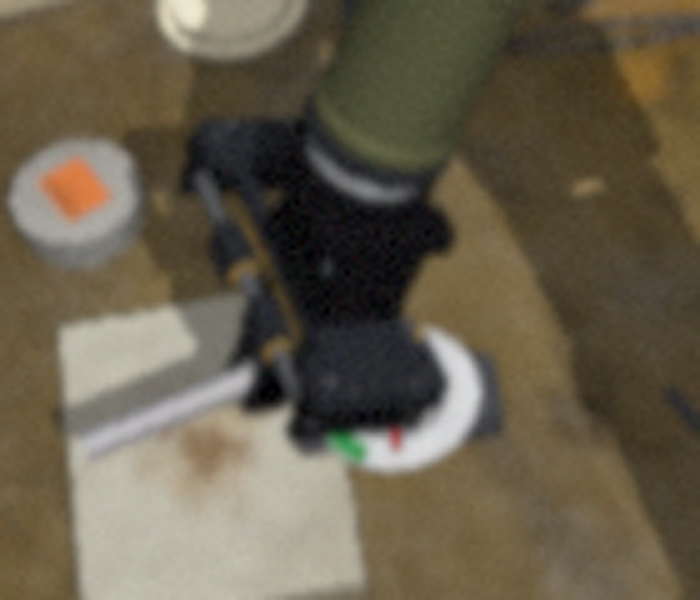

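The pointer has started to move, and the wrist moment of 0.39 N m matches the bolt's friction. I'll continue the swing.

Emit:
servo_tool(commands=[-0.1, 3.9, 0, -1.4, 0, 2.7, 0, 3.9, 0, -1.4, 0, 2.7, 0, 3.9, 0, -1.4, 0, 2.7, -0.1, 3.9, 0, -1.4, 0, 2.7, 0, 3.9, 0, -1.4, 0, 2.7, -0.1, 3.9, 0, -1.4, 0, 2.7, -0.1, 3.9, 0, -1.4, 0, 2.7, 0, 3.9, 0, -1.4, 0, 2.7, 0, 0, 0, 0, 0, 0])

```text
time_s: 12.25
tool_pos: [0.5357, 0.1972, 0.0861]
tool_rot: [179.6, -27.3, 61.6]
force: [-1.7, 1.2, 8.0]
grip_width: 0.0136
```

```bash
python3 swing.py 3; python3 -c "
from cell import *;import cv2
print(monitor.get_obs()['qpos'])
for c in('side','top'):
  p,d=read_camera(c);cv2.imwrite(f'pics/{c}9.png',p[:,:,::-1])
a=cv2.imread('pics/side9.png')[190:310,150:290]
cv2.imwrite('pics/z9.png',cv2.resize(a,None,fx=5,fy=5,interpolation=cv2.INTER_CUBIC))"
```

```text
[-0.08  3.87 -0.02 -1.37 -0.02  2.67]
az tool 61.58076037399147 az grip 61.85643708362333 rad 0.06531957227257065 [-1.7276798   1.18797946  8.01119633] [0.10669184 0.27159543 0.37841611] 0.08608647696771211
[ 28.50452506   7.58394457 -39.66115114 119.85340705 -25.66561987
  39.27795805 -20.78806009]
```

View pics/z9.png

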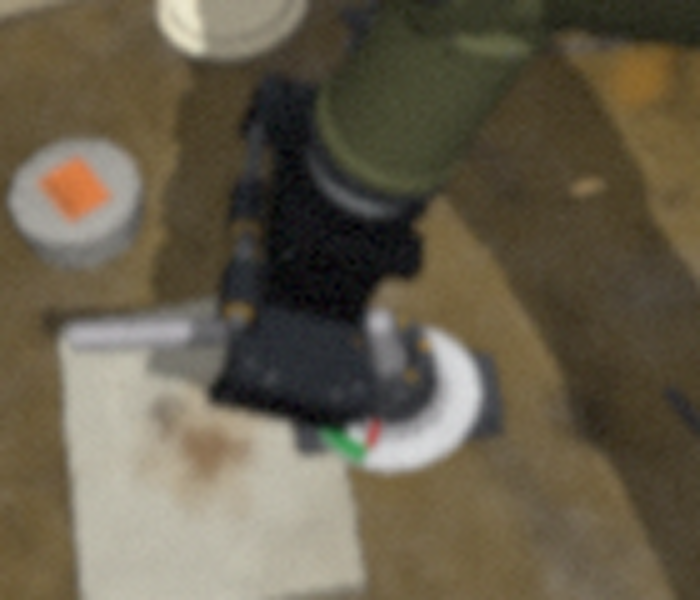

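Emit:
servo_tool(commands=[-0.1, 3.9, 0, -1.4, 0, 2.7, -0.1, 3.9, 0, -1.4, 0, 2.7, 0, 3.9, 0, -1.4, 0, 2.7, -0.1, 3.9, 0, -1.4, 0, 2.7, 0, 3.9, 0, -1.4, 0, 2.7, -0.1, 3.9, 0, -1.4, 0, 2.7, 0, 0, 0, 0, 0, 0])

```text
time_s: 13.05
tool_pos: [0.5546, 0.1828, 0.0861]
tool_rot: [179.5, -27.4, 43.4]
force: [-0.3, 0.4, 7.4]
grip_width: 0.0132
```

```bash
python3 swing.py 3; python3 -c "
from cell import *;import cv2
print(monitor.get_obs()['qpos'])
for c in('side','top'):
  p,d=read_camera(c);cv2.imwrite(f'pics/{c}10.png',p[:,:,::-1])
a=cv2.imread('pics/side10.png')[190:310,150:290]
cv2.imwrite('pics/z10.png',cv2.resize(a,None,fx=5,fy=5,interpolation=cv2.INTER_CUBIC))"
```

```text
[-0.1   3.88 -0.02 -1.38 -0.02  2.66]
az tool 43.37479882636261 az grip 43.34478148369536 rad 0.06541945998126872 [-0.2566534   0.43094579  7.3716217 ] [-0.01418742  0.27873163  0.33807573] 0.08605209932269914
[ 24.62924016   4.43298276 -37.8777307  122.5877358  -20.4300816
  31.423293   -43.94105762]
```

View pics/z10.png

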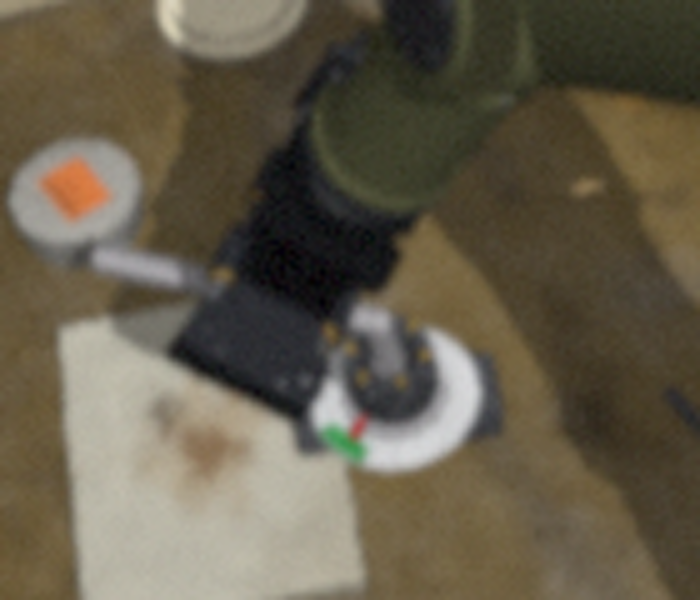

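View pics/top10.png

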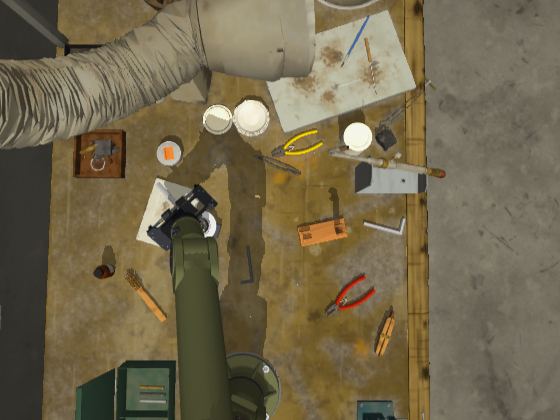

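Run:
```python
from h import *
im=cv2.imread("pics/side10.png").astype(int)
C=np.array([.5006,.132,0])
def cen(m):
    v,u=np.nonzero(m);return u,v
for n in("0","8","9","10"):
    im=cv2.imread(f"pics/side{n}.png").astype(int)[255:300,205:255];b,g,r=im[...,0],im[...,1],im[...,2]
    for nm,m,z in(("red",(r>g+45)&(r>b+45),.034),("green",(g>r+35)&(g>b+20),.031)):
        v,u=np.nonzero(m);
        if not len(u): continue
        W=np.array([atz("side",(a+205,c+255),z) for a,c in zip(u,v)])-C
        az=np.degrees(np.arctan2(W[:,1],W[:,0]));print(n,nm,len(u),"az mean %.1f range %.1f %.1f"%(az.mean(),az.min(),az.max()),"rad",np.hypot(W[:,0],W[:,1]).mean())
```

```text
0 red 7 az mean 160.3 range 156.9 164.1 rad 0.028066767551171212
0 green 31 az mean 111.5 range 93.2 129.8 rad 0.04131668502908333
8 red 6 az mean 154.3 range 151.4 157.2 rad 0.029967113167917583
8 green 28 az mean 114.1 range 99.6 129.8 rad 0.04087407741887779
9 red 8 az mean 131.1 range 125.7 136.2 rad 0.02819108840023395
9 green 29 az mean 112.7 range 94.9 129.8 rad 0.0415126676175787
10 red 7 az mean 111.0 range 105.7 115.5 rad 0.02903634852211772
10 green 31 az mean 110.6 range 91.1 129.8 rad 0.041498708344095185
```

The pointer's azimuth is 111°, and the green sector spans 93–130° in the clear first frame, so it is centred. Releasing and backing off along the tool axis.

Emit:
servo_tool(commands=[0, -0.5, 0, 0, 0, 0, 0, 0, 0, 0, 0, 0], jaw=14, newtons=5)

```text
time_s: 13.35
tool_pos: [0.5541, 0.1834, 0.0856]
tool_rot: [179.6, -27.4, 43.3]
force: [1.9, 4.2, 4.5]
grip_width: 0.0141
```

Emit:
servo_tool(commands=[0, 0, 0, 0, 0, 0, 0, 0, 0, 0, 0, 0, 0, 0, 0, 0, 0, 0, 0, 0, 0, 0, 0, 0, 0, 0, 0, 0, 0, 0, 0, 0, 0, 0, 0, 0, 0, 0, 0, 0, 0, 0, 0, 0, 0, 0, 0, 0], jaw=60)

```text
time_s: 14.15
tool_pos: [0.5534, 0.1815, 0.0846]
tool_rot: [179.6, -27.2, 43.3]
force: [0.9, -0.3, -0.7]
grip_width: 0.0591
```

```bash
python3 -c "
from cell import *;import cv2
o=monitor.get_obs();print(o['qpos'],o['force'],o['grip_width'],o['tool_pos'])
p,d=read_camera('side');cv2.imwrite('pics/side11.png',p[:,:,::-1])
a=p[190:310,150:290,::-1]
cv2.imwrite('pics/z11.png',cv2.resize(a,None,fx=5,fy=5,interpolation=cv2.INTER_CUBIC))"
```

```text
[ 24.67561157   4.46104421 -37.82070692 122.6989458  -20.3825236
  31.47630771 -43.95408944] [ 0.93118867 -0.26132567 -0.69166321] 0.059130487990019534 [0.55337231 0.18146561 0.08455972]
```

View pics/z11.png

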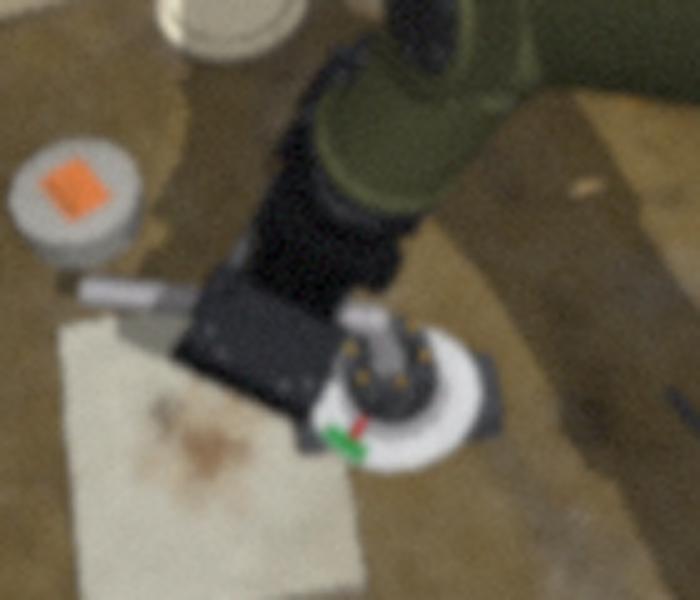

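Run:
```python
from plan import *
p,r,o=cur()
rows(p+[0,0,.15],r,step=20)
```

```text
n 8
[8.6, 0.1, -16.7, 0.0, 0.0, 0.0, 8.6, 0.1, -16.7, 0.0, 0.0, 0.0, 8.6, 0.1, -16.7, 0.0, 0.0, 0.0, 8.6, 0.1, -16.7, 0.0, 0.0, 0.0, 8.6, 0.1, -16.7, 0.0, 0.0, 0.0, 8.6, 0.1, -16.7, 0.0, 0.0, 0.0, 8.6, 0.1, -16.7, 0.0, 0.0, 0.0, 8.6, 0.1, -16.7, 0.0, 0.0, 0.0]
```

Emit:
servo_tool(commands=[4, 0.1, -8, 0, 0, 0, 8.6, 0.1, -16.7, 0, 0, 0, 8.6, 0.1, -16.7, 0, 0, 0, 8.6, 0.1, -16.7, 0, 0, 0, 8.6, 0.1, -16.7, 0, 0, 0, 8.6, 0.1, -16.7, 0, 0, 0, 8.6, 0.1, -16.7, 0, 0, 0, 8.6, 0.1, -16.7, 0, 0, 0, 4, 0, -8, 0, 0, 0, 0, 0, 0, 0, 0, 0])

```text
time_s: 15.2
tool_pos: [0.554, 0.1816, 0.2358]
tool_rot: [179.5, -27.4, 43.3]
force: [0.5, 0.1, -0.3]
grip_width: 0.0598
```

Run:
```python
from h import *
from cell import *
for c in("side","top"):
    p,d=read_camera(c);cv2.imwrite(f'pics/{c}12.png',p[:,:,::-1])
    np.save(f"pics/{c}12.npy",d)
im=cv2.imread('pics/side12.png')
cv2.imwrite('pics/z12.png',cv2.resize(im[170:320,130:330],None,fx=3.9,fy=3.9,interpolation=cv2.INTER_CUBIC))
C=np.array([.5006,.132,0])
im=im.astype(int)[255:300,205:255];b,g,r=im[...,0],im[...,1],im[...,2]
v,u=np.nonzero((r>g+45)&(r>b+45))
W=np.array([atz("side",(a+205,c+255),.034) for a,c in zip(u,v)])-C
print(np.degrees(np.arctan2(W[:,1],W[:,0])).mean())
X=cloud("side",np.load("pics/side12.npy"))
Q=X.reshape(-1,3);Q=Q[~np.isnan(Q).any(1)];W=Q-C
for az in (range(35,56,3)):
    h=np.array([np.cos(np.radians(az)),np.sin(np.radians(az)),0]);u=W@h;l=W@np.array([-h[1],h[0],0])
    m=(u>.03)&(u<.17)&(abs(l)<.008)&(W[:,2]>.07)&(W[:,2]<.13);print(az,m.sum(),np.polyfit(u[m],W[m,2],1) if m.sum()>5 else "",u[m].max() if m.sum() else "")
```

```text
110.95459784365995
35 11 [-0.26044342  0.11596033] 0.06734268785998626
38 20 [-0.18080094  0.11398644] 0.06766515717344476
41 44 [-0.11218074  0.11050342] 0.1225975576315478
44 85 [-0.10677302  0.11092597] 0.15553334097388932
47 166 [-0.08061813  0.10895356] 0.16965446042263596
50 278 [-0.08539845  0.10867213] 0.16992322301907087
53 234 [-0.08869226  0.10878094] 0.16844194838519658
```

View pics/z12.png

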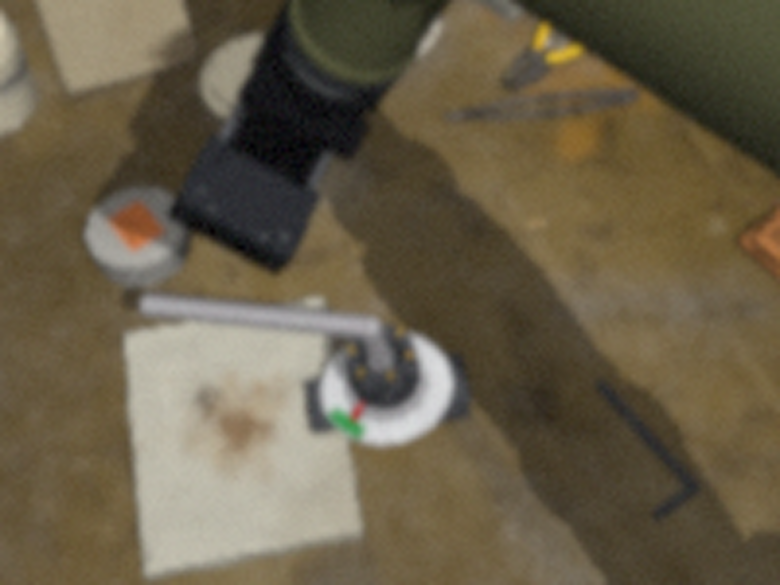

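View pics/top12.png

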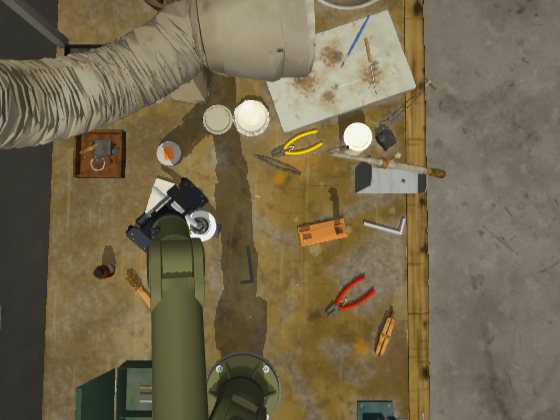

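```bash
python3 -c "
from cell import *
print(env.sign_off()); print(monitor.get_obs()['time_s'])"
```

```text
the job is handed in; nothing more can be done
None
the job is handed in; nothing more can be done
```

The red pointer now stands in the middle of the green sector, and the big key is left standing in the bolt's socket. I took the key from its rest, flipped it 50°, lowered the short arm into the socket until it bottomed, and swung the long arm clockwise about 58°. I handed in at about 15.3 s, with the gripper open and about 15 cm clear of the key.

**Last checks (side camera unless noted):**
- **Pointer:** its azimuth is 111°. The green sector runs from about 93° to 130°, so the bolt is at roughly 0.9 rad. The reading was the same before and after I let go.
- **Key in socket:** the foot is within about 2 mm of the socket floor. Once released, the long arm sagged to a tilt of about 5°, about what the socket's play allows. The key was not fully level before the swing either: about 2° of droop remained after I tried to level it.
- **Other items:** the small black key, tweezers and tin look unmoved in both camera views, judged by eye. The rest is still upright.
- **Forces:** the wrist force readings at the end of each move never passed about 10 N. No check failed.

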